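Index the test turret and take off the red adapter

ROBOT

A 7-joint arm with a two-finger parallel gripper is mounted at the origin on a cart in front of the work surface, level with it; the furniture and walls round the work are solid. World frame = base frame: x ahead of the robot, y to its left, z up, the work surface at z = 0. Lengths are in m, angles in rad, forces in N, time in s.
With the tool pointing down it reaches from about 0.4 to 0.85 m from the base axis. Payload 10.4 kg.
Tool frame: the origin (TCP) lies midway between the tips of the shut fingers; the grasp point (between the pads) lies 19 mm behind it (r.grasp_offset is the distance from the TCP to the grasp point, in m); x points along the fingers, y is the direction in which the jaws open and shut, and the axes are right-handed (so a half turn about x gives the same grasp; the last joint's range is limited). The gripper opens to 87 mm and grips with 3 to 60 N. Pads are 19 mm wide; open, the fingers measure 117 mm over their backs; the gripper's body (75 mm by 190 mm) begins 51 mm behind the grasp point.
Start: joints at [1.135, 0.332, -0.065, 1.46, 0.022, 1.35, -0.088], TCP at [0.251, -0.573, 0.184] pointing down, gripper open.
Joint ranges: [-2.6, 2.6], [-0.5, 2.12], [-1.47, 1.34], [0.16, 2.42], [-1.27, 4.41], [0.06, 2.06], [-2.6, 2.6]. Speed limits (rad/s): [2.22, 2.22, 2.79, 2.79, 3.14, 3.14, 3.14].

INTERFACE

Orientations are given as a unit quaternion [x, y, z, w].
In Python, from bench import r, vision, close_job gives the robot as it stands. The module is installed in compiled form; this text tells all that it offers.
- The arm moves only by the shell command python3 -m pendant 'ROWS' [OPENING] [FORCE]. ROWS is text: rows parted by semicolons, each of 6 numbers parted by spaces: the shift along the tool's x, y, z in units of 0.25 m (1.0 is 0.25 m), then the turn, a rotation vector about the tool's x, y, z in units of 1.5 rad (1.0 is 1.5 rad). A call has 1 to 8 rows; each row is the pose to reach, as a shift and turn from the pose commanded when the call began, along the tool's axes at that moment; what a row does not reach only later rows make up. A row lasts 1/10 s, in which the tool goes at most 50 mm and 8.59 degrees, less where a joint would pass 70% of its speed; a pose out of reach is approached as far as the arm can. A call with a number of a shift or a turn outside -1 to 1 is refused whole. A call with a gripper value outside its range is refused whole. OPENING is the gripper command: -1 is shut, 1 is fully open, values between are in proportion, set as the call begins (- or left out, the last holds). The fingers move at their own pace and stop on an object; FORCE is the grip in N (left out, the last holds). Time passes only in rows, so rows that repeat a pose let the fingers close. It gives the time, the measured TCP pose, the force and the opening at its end, in the units of the state.
- r.read_state(): the state, without advancing time (a new reading comes with each control period).
- vision.camera(name): name is "scene" or "top" or "wrist"; returns (picture, depth): 384x512x3 uint8, blue, green, red; 384x512 float32, m along the optical axis (not along the pixel's ray), 0 where there is no reading.
- vision.get_calibration(name): a dict with "camera_matrix" (3x3 intrinsics, pixels), "rvec" (rotation vector, rad) and "tvec" (3), from world to camera coordinates, as OpenCV has them. Camera axes: x right, y down, z forward; pixel columns grow to the right and rows downward; lengths in m; the calibration is good to about 2 mm. A picture is of the moment at which its call begins: read the wrist's pose just before it. get_calibration takes no time and is no camera call; for the wrist camera it gives the pose at the moment of the call.
- close_job(): hands the job in, once; it reports no verdict.
The state is a dict: "time": time; "joint_positions": joint angles; "joint_vel": joint speeds; "joint_torque": joint torques, N m; "ee_pos": TCP position; "eef_rot": TCP orientation; "ft_force": force on the tool from outside, world axes, zero at the start; "torque": the same for the moment, N m; "width": finger opening in m.
Only numpy, scipy, OpenCV 4.12 (cv2) and the standard library are available. Lean on these libraries where they do the work, as an engineer would, in place of code of your own. Each camera call takes 0.05 s, during which the arm holds its last target. There are 200 camera calls.

TASK

Turn the four-station test turret (its upright pegs are there to push against) until the red adapter stands at the front, in line with the yellow pointer where the keeper plate is notched. Unscrew that adapter (a quarter turn anticlockwise), lift it out and stand it upright in the empty compartment of the blue tray. Leave the three white adapters in their seats and do not shift the tray or the things around.

Things in the scene. Friction and masses are not known exactly. Their poses are not given: they have to be found in the camera images.
- turret_base: Fixed grey pedestal of the indexing turret; origin on the turret's vertical axis at bench height, z up. Its FRONT is its -x side, marked by a yellow pointer 121 to 127 mm from the axis, top 42 mm above the bench. The turning disc on it has radius 116 mm, its top 42 mm above the bench.
- disc_centre (a point): Centre of the aluminium disc's top face, on the axis, turning with it. The disc turns either way by nearly a full turn; friction of about 0.25 N m keeps it where it is left. Four seats (round walls 23 mm in radius, 11 mm high), 90 degrees apart, centres 75 mm from the axis, hold one adapter each.
- drive_peg (a point): Top centre of one of four upright steel drive pegs on the disc, 10 mm thick, 104 mm from the axis, tops 22 mm above the disc (64 mm above the bench). They stand 90 degrees apart, exactly midway (45 degrees) between neighbouring adapters. Push sideways on any peg, best those in the front half, clear of the lamp above the back.
- keeper_plate (a point): Top centre of the fixed brass-coloured keeper plate, on the axis: radius 57 mm, 62 to 66 mm above the bench, with a centre screw up to 72 mm. It overlaps the adapters' flanges so that they cannot be lifted, except at the front, where a notch of +-23 degrees is cut.
- front_bay (a point): Middle of the front bay on the level of the disc's top face (42 mm above the bench), 75 mm from the axis toward the yellow pointer; fixed. An adapter centred in the bay has its origin here; it can be lifted out when within about 10 mm of it.
- adapter_red: RED screw-in test adapter, 72 mm tall, 80 to 150 g; origin on its axis at its underside (on the disc's top when seated), z up. Steel foot 11 mm in radius with two lugs out to 17.5 mm; flange of radius 24 mm from 13 to 17 mm; ribbed red body 31 mm in diameter from 17 to 64 mm; nose 14 mm in diameter above. It stands on its foot.
- red_grip (a point): Point on the red adapter's axis 50 mm above its underside: grasp here, any yaw, fingertips above keeper and pegs. Turned anticlockwise (from above) 65 to 100 degrees, best 80, in its seat it comes free (stop at about 110); it does not rise as it turns. Then lift straight up; clear of the seat after 15 mm.
- tray: Blue parts tray, 125 x 180 mm, walls 31 mm high. Origin at the centre of its underside, long side along its y, z up. A low divider (21 mm high) crosses it at y = -12 mm; the smaller compartment (-y) holds three loose white caps, the larger one (+y) is empty.
- empty_bay (a point): Centre of the floor of the tray's larger, empty compartment (3 mm above the bench), which is 108 mm (tray x) by 93 mm (tray y) inside; x and y along the tray's axes.
- timer: Small white timer, 62 x 62 x 22 mm, bystander; origin at the centre of its underside.
- loupe: Black loupe, 39 mm across, 37 mm tall, bystander; origin at the centre of its underside.
- cap_red: Loose red screw cap, 38 mm across, 34 mm tall, bystander at the left of the turret; origin at the centre of its underside.
- adapter_white_1: screw-in test adapter, 72 mm tall, the same build as adapter_red but WHITE; origin at the centre of its underside, z up
- adapter_white_2: screw-in test adapter, 72 mm tall, the same build as adapter_red but WHITE; origin at the centre of its underside, z up
- adapter_white_3: screw-in test adapter, 72 mm tall, the same build as adapter_red but WHITE; origin at the centre of its underside, z up
There are look-alikes about, which are no part of the job. Leave any turquoise look-alike of the adapter_white_1 alone.

How it is judged:
On the way, in this order (a step that is already met when the one before it is completed fails the run):
1. the red adapter stands in the front bay, within 10 mm of its middle (horizontal distance between adapter_red and front_bay below 0.01 m), for 0.2 s.
2. the red adapter is unscrewed and lifted clear of its seat (z of adapter_red in the frame of turret_base above 0.065 m), for 0.1 s.
At the end, for the whole second after the job is handed in: The red adapter stands upright (tilt < 0.12 rad), at rest, on the floor (within 6 mm) of the tray's empty compartment, its centre within 45 mm (tray x) and 38 mm (tray y) of the compartment's centre; the three white adapters are still down in their seats (x of adapter_red in the frame of empty_bay between -0.045 and 0.045 m and y of adapter_red in the frame of empty_bay between -0.038 and 0.038 m and z of adapter_red in the frame of empty_bay below 0.006 m and angle between adapter_red's own z axis and vertical below 0.12 rad and linear speed of adapter_red below 0.02 m/s and z of each of adapter_white_1, adapter_white_2, adapter_white_3 in the frame of turret_base below 0.048 m and horizontal distance between each of adapter_white_1, adapter_white_2, adapter_white_3 and turret_base below 0.085 m); the robot touches nothing.
It fails at once if a white adapter is lifted out of its seat (z of any of adapter_white_1, adapter_white_2, adapter_white_3 in the frame of turret_base above 0.055 m).
It fails at once if the red adapter is tipped over (angle between adapter_red's own z axis and vertical above 0.7 rad).
It fails at once if the tray is shoved more than 40 mm (distance of tray from where it was at the start of the episode above 0.04 m).
It fails at once if the timer, the loupe or the loose red cap is pushed more than 30 mm (distance of any of timer, loupe, cap_red from where it was at the start of the episode above 0.03 m).
It also fails if it takes over 69 s, if anything falls off the work surface, if the arm or the gripper's body presses on something with over 40 N, if the wrist force passes 120 N, or if a joint passes its speed limit or range.

## Working session

There is one attempt and no reset: what is moved stays moved. The work goes in short steps, Python scripts to look and compute and a shell command to move; the robot and the scene stay as the last step left them, time stands still between calls to the robot, and variables do not carry over. Pictures are saved under pics/ and viewed, about 8 in all and at most 12, crops included, and the job is handed in when it is done.

```bash
mkdir -p pics
cat > h.py <<'E'
import numpy as np, cv2
from bench import r, vision
from scipy.spatial.transform import Rotation as R
def cal(n):
    c=vision.get_calibration(n); Rm=cv2.Rodrigues(np.array(c["rvec"],float))[0]
    return np.array(c["camera_matrix"]),Rm,np.array(c["tvec"],float).ravel()
def cloud(n,d,c=None):
    K,Rm,t=c or cal(n); v,u=np.mgrid[:d.shape[0],:d.shape[1]]
    p=np.stack([(u-K[0,2])/K[0,0]*d,(v-K[1,2])/K[1,1]*d,d],-1)
    w=(p-t)@Rm; w[d==0]=np.nan; return w
def proj(n,P,c=None):
    K,Rm,t=c or cal(n); q=(np.atleast_2d(P)@Rm.T+t)@K.T; return q[:,:2]/q[:,2:]
def delta(target,rotz=0):
    "shift in tool axes, units of 0.25"
    s=r.read_state(); return R.from_quat(s["eef_rot"]).inv().apply(np.array(target)-s["ee_pos"])/0.25
E
python3 - <<'E'
from h import *
s=r.read_state(); print({k:np.round(v,3) for k,v in s.items()}); print(R.from_quat(s["eef_rot"]).as_matrix().round(2))
for n in("scene","top"):
    im,d=vision.camera(n); cv2.imwrite(f"pics/{n}0.png",im); np.save(f"{n}0.npy",d)
    K,Rm,t=cal(n); print(n,(-Rm.T@t).round(3),K[0,0])
E
```

```text
{'time': np.float64(0.0), 'joint_positions': array([ 1.135,  0.333, -0.065,  1.461,  0.022,  1.35 , -0.089]), 'joint_vel': array([-0.001,  0.001,  0.001, -0.001,  0.001, -0.   ,  0.001]), 'joint_torque': array([ 0.0000e+00, -6.2324e+01,  2.5000e-02, -3.8990e+01, -6.1000e-02,
        4.0000e-02,  0.0000e+00]), 'ee_pos': array([ 0.251, -0.572,  0.183]), 'eef_rot': array([-0.692, -0.145,  0.692, -0.144]), 'ft_force': array([0.423, 0.158, 0.459]), 'torque': array([-0.006,  0.047,  0.042]), 'width': np.float64(0.087)}
[[-0.    0.4  -0.92]
 [ 0.   -0.92 -0.4 ]
 [-1.   -0.    0.  ]]
scene [0.037 0.712 0.467] 360.3176444972815
top [0.466 0.029 1.198] 372.93651629209563
```

```bash
python3 -c "
import cv2;a=cv2.imread('pics/scene0.png');b=cv2.imread('pics/top0.png')
cv2.imwrite('pics/top0b.png',cv2.resize(b,(800,600)))"
```

```text
(no output)
```

View pics/top0.png

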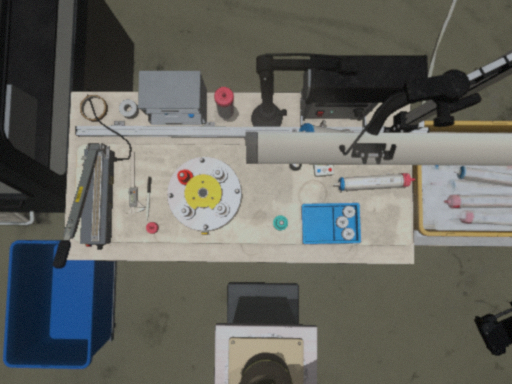

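View pics/scene0.png

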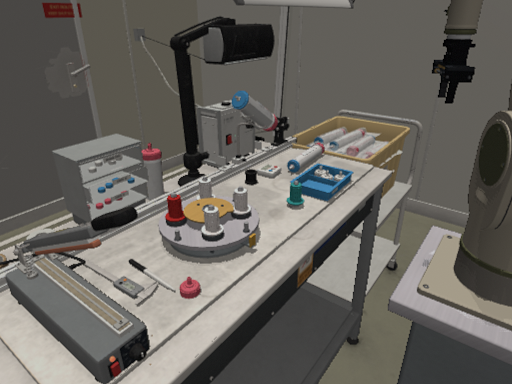

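The top view shows:
- The turret is at (205,193), with the yellow pointer at (206,233) on the robot side.
- The red adapter is at (184,176), back-left on the disc.
- The blue tray is at (331,223), and its empty bay is on the left.
- The turquoise look-alike is at (280,223). The loose red cap is at (152,228), and a red bottle is at (224,100).

Next I'll measure these.

Run:
```python
from h import *
im=cv2.imread("pics/top0.png"); d=np.load("top0.npy"); w=cloud("top",d); hsv=cv2.cvtColor(im,cv2.COLOR_BGR2HSV); H,S,V=cv2.split(hsv)
def blob(name,m,box):
    x0,y0,x1,y1=box; b=np.zeros_like(m); b[y0:y1,x0:x1]=m[y0:y1,x0:x1]
    p=w[b&~np.isnan(w[...,0])]; print(name,len(p),"med",np.median(p,0).round(4),"mid",((p.min(0)+p.max(0))/2).round(4),"min",p.min(0).round(3),"max",p.max(0).round(3)); return p
yel=(H>18)&(H<38)&(S>120); red=((H<8)|(H>172))&(S>120); blu=(H>95)&(H<118)&(S>120)
blob("keeper",yel,(180,170,230,215)); blob("pointer",yel,(195,226,215,242))
p=blob("red",red,(172,162,196,190)); q=p[p[:,2]>.095]; print("redtop",len(q),np.median(q,0).round(4))
blob("cap",red,(140,215,165,240)); p=blob("tray",blu,(290,195,370,255))
top=p[p[:,2]>.024]; print(cv2.minAreaRect((top[:,:2]*1000).astype(np.float32)))
cx=blob("turq",(H>75)&(H<95)&(S>100),(265,210,300,235))
# disc fit
m=(abs(w[...,2]-.042)<.005); mm=np.zeros_like(m); mm[150:236,160:248]=m[150:236,160:248]
print("disc",cv2.minEnclosingCircle((w[mm][:,:2]*1000).astype(np.float32)))
hi=w[150:240,150:260].reshape(-1,3); print("peg candidates")
c,rr=cv2.minEnclosingCircle((w[mm][:,:2]).astype(np.float32)); c=np.array(c)
for n in("top","scene"):
    W=cloud(n,np.load(n+"0.npy")).reshape(-1,3); rad=np.hypot(*(W[:,:2]-c).T); k=(abs(rad-.104)<.009)&(W[:,2]>.055)&(W[:,2]<.068)
    a=np.degrees(np.arctan2(*(W[k,:2]-c).T[::-1]))%360; print(n,np.histogram(a,36,(0,360))[0])
Ws=cloud("scene",np.load("scene0.npy")).reshape(-1,3)
A=np.vstack([w.reshape(-1,3),Ws]); k=(A[:,2]>.13)&(A[:,2]<.6)&(A[:,0]>.25)&(A[:,0]<.85)&(abs(A[:,1])<.5)
h,xe,ye=np.histogram2d(A[k,0],A[k,1],[12,20],[[.25,.85],[-.5,.5]])
print("tall (rows x from .25, cols y from -.5)");print(h.astype(int))
big=cv2.resize(im[150:260,130:370],None,fx=3.3,fy=3.3,interpolation=cv2.INTER_CUBIC); cv2.imwrite("pics/crop1.png",big)
```

```text
keeper 861 med [0.5651 0.198  0.0674] mid [0.5638 0.1972 0.0678] min [0.513 0.143 0.061] max [0.615 0.251 0.074]
pointer 5 med [0.4372 0.1935 0.0444] mid [0.4372 0.1936 0.0436] min [0.437 0.187 0.041] max [0.437 0.2   0.046]
red 129 med [0.6085 0.2491 0.1001] mid [0.6089 0.2535 0.0827] min [0.587 0.232 0.054] max [0.631 0.275 0.112]
redtop 68 [0.6075 0.2507 0.1066]
cap 86 med [0.4536 0.3634 0.0185] mid [0.4521 0.364  0.0252] min [0.438 0.349 0.01 ] max [0.466 0.379 0.041]
tray 1851 med [ 0.4714 -0.1867  0.0056] mid [ 0.4723 -0.1989  0.0179] min [ 0.409 -0.289 -0.005] max [ 0.535 -0.109  0.04 ]
((472.3218994140625, -198.65045166015625), (122.26929473876953, 177.35403442382812), 2.145097017288208)
turq 131 med [ 0.4705 -0.0393  0.0226] mid [ 0.4721 -0.0422  0.042 ] min [ 0.452 -0.061  0.013] max [ 0.493 -0.023  0.071]
disc ((556.6056518554688, 197.1287078857422), 119.79155731201172)
peg candidates
top [ 8  0  0  2  0  0  0  0  0  9  0  0  0  0  0  0  0  0 11  0  0  0  0  0
  0  0  0  9  0  0  0  7  9  2  0  0]
scene [ 0  0  0  1  7  6  0  0  0 23  0  0  0  2  3  0  0  0 23  0  0  0  0 
[... 641 characters left out ...]
0    0    0    0    0    0    0    0
     0    0    0    0    0    0]
 [  53  322  424  406  411  362  558  464  416  407  427   30    0    0
     0    0    0    0    0    0]
 [   0  237  562  559  694  489  754  545  550  549  527   34    0    0
     0    0    0    0    0    0]
 [   0    0    0   64  278  194  527  242  185    0    0    0    0    0
     0    0    0    0    0    0]
 [   0    0   34  167  357  732  918 1015  676    0    0    0    0    0
     0    0    0    0    0    0]
 [  71 2043   52  142  551  622  696  843 1097  376  388    0    0   83
   324  391  313  203    0    0]
 [   0    0    0   83  295  319  427  651  372  574 1541    0  133  121
   679  643  624  376    0    0]]
```

View pics/crop1.png

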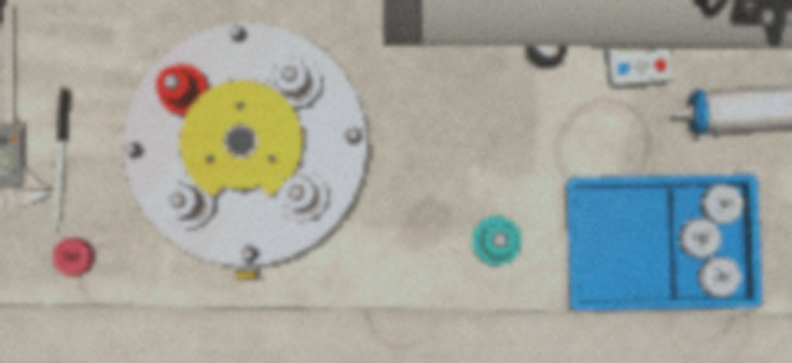

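The crop confirms the red adapter at about (182,88) in the crop, back-left, with pegs at (238,34), (353,134), (250,254) and (136,149). The turquoise look-alike at (497,240) and the white adapters are clearly different. The empty compartment is the left part of the tray.

```bash
cat >> h.py <<'E'
def rayz(n,uv,z,c=None):
    K,Rm,t=c or cal(n); o=-Rm.T@t; out=[]
    for u,v in np.atleast_2d(uv):
        q=Rm.T@np.linalg.solve(K,[u,v,1.]); out.append(o+q*(z-o[2])/q[2])
    return np.array(out)
def tool(vecs):
    "world displacement(s) -> tool units"
    return (R.from_quat(r.read_state()["eef_rot"]).inv().apply(np.atleast_2d(vecs))/0.25).round(3)
E
python3 - <<'E'
from h import *
uv=np.array([(238,34),(353,134),(250,254),(136,149)])/3.3+[130,150]-.35
P=rayz("top",uv,.064); print(P.round(4)); c=P.mean(0); print("c",c,np.hypot(*(P-c)[:,:2].T),np.degrees(np.arctan2((P-c)[:,1],(P-c)[:,0])))
rd=rayz("top",np.array([[173,82]])/3.3+[130,150]-.35,.112); print("red nose",rd,np.degrees(np.arctan2(*(rd-c)[0,:2][::-1])),np.hypot(*(rd-c)[0,:2]))
for n in("top","scene"):
    W=cloud(n,np.load(n+"0.npy")).reshape(-1,3); k=(W[:,0]>.5)&(W[:,0]<.68)&(abs(W[:,1])<.3)&(W[:,2]>.13); print(n,k.sum(),np.nanpercentile(W[k],[1,50,99],axis=0).round(3) if k.sum() else "")
s=r.read_state()["ee_pos"]
for t in [(.41,-.38,.19),(.43,-.13,.19),(.44,.08,.19)]: print(t,tool(np.array(t)-s))
E
```

```text
[[0.6616 0.202  0.064 ]
 [0.5687 0.0933 0.064 ]
 [0.457  0.1868 0.064 ]
 [0.553  0.2948 0.064 ]]
c [0.56009324 0.19422764 0.064     ] [0.10180611 0.10130617 0.10335582 0.10085112] [   4.39848306  -85.11288362 -175.85302174   94.00945104]
red nose [[0.60964174 0.25200774 0.112     ]] 49.3857304638788 0.07611565514933702
top 8178 [[ 0.581 -0.297  0.496]
 [ 0.612 -0.167  0.539]
 [ 0.678  0.048  0.623]]
scene 1033 [[ 0.578 -0.291  0.14 ]
 [ 0.591 -0.146  0.488]
 [ 0.68   0.051  0.504]]
(0.41, -0.38, 0.19) [[-0.027 -0.448 -0.893]]
(0.43, -0.13, 0.19) [[-0.026 -1.332 -1.367]]
(0.44, 0.08, 0.19) [[-0.025 -2.085 -1.741]]
```

```bash
python3 -m pendant '-0.03 -1 -1 -0.7 0 0;-0.03 -1 -1 -0.7 0 0;-0.03 -1 -1 -0.7 0 0;-0.03 -1 -1 -0.7 0 0;-0.03 -1 -1 -0.7 0 0;-0.03 -1 -1 -0.7 0 0;-0.03 -1 -1 -0.7 0 0;-0.03 -1 -1 -0.7 0 0' -0.3 20
python3 - <<'E'
from h import *
s=r.read_state(); print(s["ee_pos"],s["joint_positions"].round(2),R.from_quat(s["eef_rot"]).as_matrix().round(2))
for t in [(.43,.08,.19),(.556,.30,.19)]: print(t,tool(np.array(t)-s["ee_pos"]))
E
```

```text
time: 0.9
ee_pos: [0.3819, -0.2374, 0.1916]
eef_rot: [0.523, 0.476, -0.523, 0.476]
ft_force: [0.6, 0.0, -0.0]
width: 0.0333
[ 0.38185824 -0.23742476  0.19162004] [ 0.88 -0.04 -0.41  1.87 -0.02  1.31  0.38] [[ 0.    1.   -0.09]
 [ 0.   -0.09 -1.  ]
 [-1.    0.   -0.  ]]
(0.43, 0.08, 0.19) [[ 0.007  0.072 -1.282]]
(0.556, 0.3, 0.19) [[ 0.008  0.49  -2.206]]
```

```bash
python3 -m pendant '0 0.05 -0.2 0 0 0;0 0.05 -0.4 0 0 0;0 0.1 -0.6 0 0 0;0 0.15 -0.8 0 0 0;0 0.2 -1 0 0 0;0 0.2 -1 0 0 0'
python3 - <<'E'
from h import *
s=r.read_state(); print(s["ee_pos"],s["joint_positions"].round(2),R.from_quat(s["eef_rot"]).as_matrix().round(2))
for t in [(.43,.08,.19),(.556,.296,.19),(.553,.2965,.14)]: print(t,tool(np.array(t)-s["ee_pos"]))
E
```

```text
time: 1.5
ee_pos: [0.4571, 0.0058, 0.1915]
eef_rot: [0.525, 0.474, -0.524, 0.474]
ft_force: [-1.3, -1.4, 2.0]
width: 0.0301
[0.45710091 0.00578788 0.19149759] [ 0.62 -0.01 -0.72  1.84 -0.01  1.31 -0.19] [[ 0.    0.99 -0.1 ]
 [ 0.   -0.1  -0.99]
 [-1.    0.   -0.  ]]
(0.43, 0.08, 0.19) [[ 0.006 -0.138 -0.284]]
(0.556, 0.296, 0.19) [[ 0.008  0.276 -1.195]]
(0.553, 0.2965, 0.14) [[ 0.208  0.264 -1.195]]
```

```bash
python3 -m pendant '0 0.06 -0.2 0 0 0;0 0.12 -0.4 0 0 0;0 0.18 -0.6 0 0 0;0 0.24 -0.8 0 0 0;0 0.27 -1 0 0 0;0 0.27 -1 0 0 0'; python3 -m pendant '0.1 0 -0.2 0 0 0;0.2 0 -0.2 0 0 0;0.2 0 -0.2 0 0 0;0.2 0 -0.2 0 0 0'
python3 - <<'E'
from h import *
s=r.read_state(); print(s["ee_pos"],s["joint_positions"].round(2),R.from_quat(s["eef_rot"]).as_matrix().round(2))
c=cal("wrist"); im,d=vision.camera("wrist"); cv2.imwrite("pics/w1.png",im); np.save("w1.npy",d)
print("pred peg px",proj("wrist",[[.5522,.2982,.064],s["ee_pos"]],c))
E
```

```text
time: 2.1
ee_pos: [0.5493, 0.2469, 0.19]
eef_rot: [0.525, 0.475, -0.525, 0.472]
ft_force: [-1.8, -0.9, -0.2]
width: 0.0306
time: 2.5
ee_pos: [0.5559, 0.2893, 0.1412]
eef_rot: [-0.526, -0.472, 0.527, -0.472]
ft_force: [0.5, -1.1, -0.4]
width: 0.0305
[0.55591302 0.28927484 0.14123268] [ 0.07  0.49 -0.84  1.48  0.37  1.34 -0.91] [[-0.    0.99 -0.11]
 [-0.   -0.11 -0.99]
 [-1.   -0.    0.  ]]
pred peg px [[253.55757793 178.15298293]
 [258.24912979 212.93164109]]
```

View pics/w1.png

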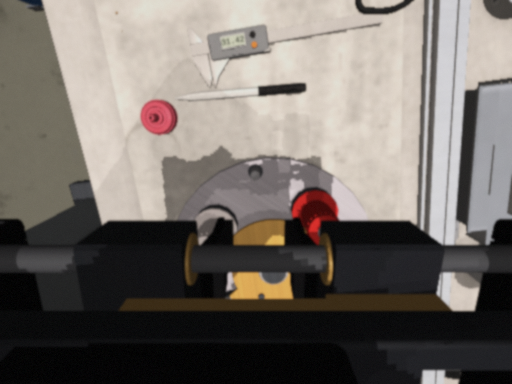

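The wrist view shows the left peg top at about (256,171), with the red adapter at (316,212). The prediction was (254,178), so I'll refine the peg position.

Run:
```python
from h import *
s=r.read_state(); p=rayz("wrist",[[256,170.5]],.064)[0]; print(p, np.linalg.norm(p[:2]-[.560,.1945]))
print(tool([p[0]-s["ee_pos"][0],p[1]-s["ee_pos"][1],.051-s["ee_pos"][2]]))
```

```text
[0.55615526 0.30542963 0.064     ] 0.11099623341846157
[[ 0.365 -0.009 -0.064]]
```

Run:
```python
from h import *
c=cal("wrist"); im,d=vision.camera("wrist"); cv2.imwrite("pics/w2.png",im)
s=r.read_state(); print(s["ee_pos"],proj("wrist",[[.5522,.2982,.064]],c))
g=cv2.cvtColor(im,cv2.COLOR_BGR2GRAY)[150:215,225:285]
H,S,V=cv2.split(cv2.cvtColor(im,cv2.COLOR_BGR2HSV)); w=cloud("wrist",d,c)
k=(abs(w[...,2]-.062)<.008)&(np.hypot(w[...,0]-.5525,w[...,1]-.298)<.02); print(k.sum(),w[k].mean(0),np.argwhere(k).mean(0)[::-1])
p=w[k].mean(0); print(tool([p[0]-s["ee_pos"][0],p[1]-s["ee_pos"][1],.051-s["ee_pos"][2]]))
```

```text
[0.55678875 0.28952164 0.14275855] [[252.81696998 178.12350272]]
92 [0.55366139 0.30179513 0.06323988] [253.89130435 174.25      ]
[[ 0.367 -0.019 -0.047]]
```

```bash
python3 -m pendant '0.1 -0.02 -0.045 0 0 0;0.2 -0.02 -0.045 0 0 0;0.3 -0.02 -0.045 0 0 0;0.365 -0.02 -0.045 0 0 0;0.365 -0.02 -0.045 0 0 0'; python3 -m pendant '0 0 0 0 0 0;0 0 0 0 0 0;0 0 0 0 0 0;0 0 0 0 0 0' -1 20
python3 - <<'E'
from h import *
s=r.read_state(); print(s["ee_pos"],s["joint_positions"].round(2),s["ft_force"])
E
```

```text
time: 3.1
ee_pos: [0.5517, 0.301, 0.0489]
eef_rot: [-0.526, -0.472, 0.527, -0.472]
ft_force: [-0.4, -0.5, -0.3]
width: 0.0306
time: 3.5
ee_pos: [0.5522, 0.3028, 0.0508]
eef_rot: [0.527, 0.472, -0.526, 0.472]
ft_force: [-0.3, -1.2, 0.5]
width: 0.0065
[0.5522265  0.3028485  0.05081236] [ 0.02  0.58 -0.81  1.57  0.44  1.19 -0.98] [-0.29336854 -1.22470232  0.47479978]
```

```bash
python3 -m pendant '0 0 0 0 0 0;0 0 0 0 0 0'
python3 - <<'E'
from h import *
c=cal("wrist"); im,d=vision.camera("wrist"); cv2.imwrite("pics/w3.png",im[100:300,130:380].repeat(3,0).repeat(3,1))
s=r.read_state(); print(s["ee_pos"],s["width"],proj("wrist",[s["ee_pos"]],c))
im,d=vision.camera("scene"); cv2.imwrite("pics/s3.png",cv2.resize(im[170:270,130:290],None,fx=5,fy=5,interpolation=2))
E
```

```text
time: 3.7
ee_pos: [0.5518, 0.3027, 0.0501]
eef_rot: [0.526, 0.472, -0.526, 0.472]
ft_force: [0.6, -1.1, -0.8]
width: 0.0007
[0.55181607 0.30268564 0.05007465] 0.0006591080091090543 [[258.17927642 212.87086475]]
```

View pics/s3.png

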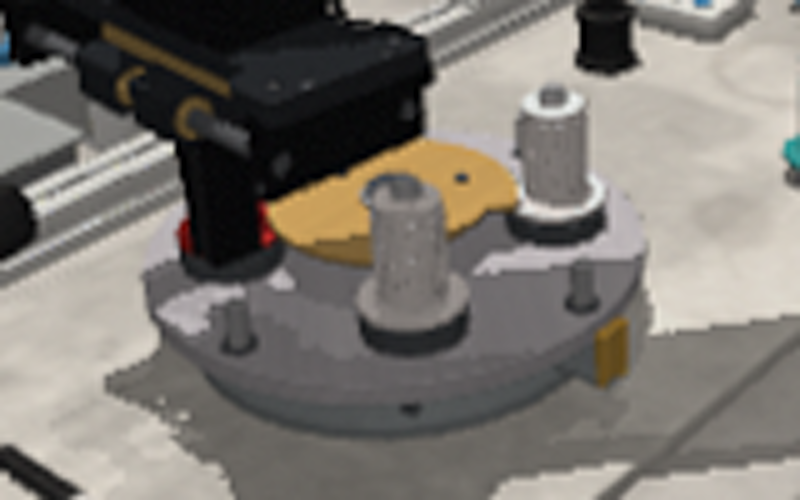

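Run:
```python
from h import *
s=r.read_state(); print("tcp px",proj("scene",[s["ee_pos"]]),"peg pred",proj("scene",[[.5522,.2982,.064],[.457,.1868,.064]]))
P=rayz("scene",[[177.4,230.6],[246.2,223.5]],.064);print(P)
import cv2
im,d=vision.camera("top"); c=cal("top"); w=cloud("top",d,c)
cv2.imwrite("pics/t3.png",cv2.resize(im[145:245,150:270],None,fx=5,fy=5,interpolation=2))
print("top px of tcp, peg",proj("top",[s["ee_pos"],[.5522,.2982,.064]]))
```

```text
tcp px [[176.48523101 235.93408539]] peg pred [[177.33024735 229.27395815]
 [246.17554659 221.22318268]]
[[0.54820572 0.30160709 0.064     ]
 [0.45112727 0.19417994 0.064     ]]
top px of tcp, peg [[169.39361679 195.52407905]
 [169.76115888 195.06577322]]
```

View pics/t3.png

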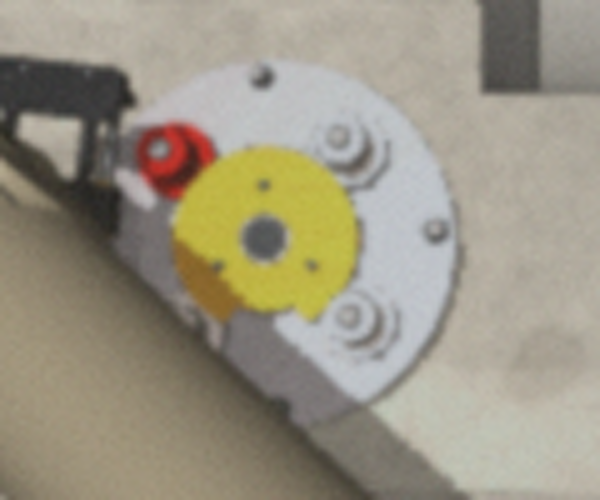

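Run:
```python
from h import *
im,d=vision.camera("scene"); w=cloud("scene",d); V=im.max(-1)
for v in range(200,242,3):
    print(v,[ (u,int(V[v,u]),*(w[v,u]*1000).round()) for u in (172,177,182)])
s=r.read_state(); print(s["ee_pos"],s["width"])
c=cal("wrist"); im,d=vision.camera("wrist"); cv2.imwrite("pics/w4.png",im); print((-c[1].T@c[2]).round(3), proj("wrist",[s["ee_pos"]],c), d[213,258], (c[1]@s["ee_pos"]+c[2]))
```

```text
200 [(172, 10, np.float64(538.0), np.float64(315.0), np.float64(144.0)), (177, 29, np.float64(489.0), np.float64(343.0), np.float64(171.0)), (182, 9, np.float64(469.0), np.float64(348.0), np.float64(180.0))]
203 [(172, 10, np.float64(539.0), np.float64(315.0), np.float64(137.0)), (177, 11, np.float64(535.0), np.float64(306.0), np.float64(135.0)), (182, 9, np.float64(469.0), np.float64(348.0), np.float64(174.0))]
206 [(172, 7, np.float64(540.0), np.float64(315.0), np.float64(130.0)), (177, 9, np.float64(538.0), np.float64(304.0), np.float64(126.0)), (182, 24, np.float64(469.0), np.float64(349.0), np.float64(169.0))]
209 [(172, 9, np.float64(542.0), np.float64(314.0), np.float64(123.0)), (177, 12, np.float64(538.0), np.float64(305.0), np.float64(120.0)), (182, 19, np.float64(472.0), np.float64(347.0), np.float64(161.0))]
212 [(172, 8, np.float64(542.0), np.float64(314.0), np.float64(116.0)), (177, 11, np.float64(540.0), np.float64(304.0), np.float64(112.0)), (182, 113, np.float64(595.0), np.float64(245.0), np.float64(67.0))]
215 [(172, 7, np.float64(544.0), np.float64(314.0), np.float6
[... 1264 characters left out ...]
float64(548.0), np.float64(303.0), np.float64(59.0)), (182, 97, np.float64(560.0), np.float64(280.0), np.float64(43.0))]
236 [(172, 105, np.float64(569.0), np.float64(301.0), np.float64(42.0)), (177, 83, np.float64(548.0), np.float64(304.0), np.float64(52.0)), (182, 100, np.float64(nan), np.float64(nan), np.float64(nan))]
239 [(172, 100, np.float64(561.0), np.float64(308.0), np.float64(41.0)), (177, 73, np.float64(551.0), np.float64(303.0), np.float64(43.0)), (182, 101, np.float64(544.0), np.float64(295.0), np.float64(42.0))]
[0.55178224 0.30261345 0.04994199] 0.00047381880994872217
[0.559 0.374 0.252] [[258.23945126 212.93023569]] 0.20485282 [-1.11995697e-04  1.66615122e-02  2.13335591e-01]
```

View pics/w4.png

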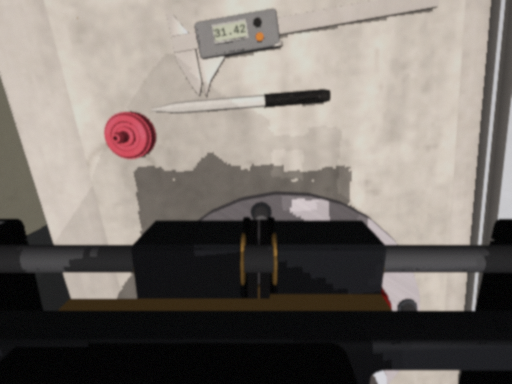

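The picture disagrees with the state. The shut fingers closed on nothing, and scene depth shows the tips ending at about z = 0.090, while the reported TCP is at 0.050. The gripper body's underside is at about 0.158, which also implies real tips near 0.088. So the tips sit about 39 mm above the reported TCP, and the lateral position is fine. I'll open, go down 37 mm more while watching the force, then check again.

```bash
python3 -m pendant '0 0 0 0 0 0;0 0 0 0 0 0;0 0 0 0 0 0;0 0 0 0 0 0' -0.3 20; python3 -m pendant '0.04 0 0 0 0 0;0.08 0 0 0 0 0;0.11 0 0 0 0 0;0.135 0 0 0 0 0;0.148 0 0 0 0 0;0.148 0 0 0 0 0'
python3 - <<'E'
from h import *
im,d=vision.camera("scene"); w=cloud("scene",d); V=im.max(-1); s=r.read_state(); print(s["ee_pos"],s["ft_force"])
reg=np.zeros(V.shape,bool); reg[195:250,140:200]=1
k=reg&(V<30)&(w[...,1]>.29)&(w[...,1]<.325)&(w[...,2]<.13); print("finger",k.sum(),np.nanpercentile(w[k],[1,50],axis=0).round(3))
k=reg[...]&False; k[180:230,195:225]=1; k&=(V<40)&(w[...,0]<.56)&(w[...,2]<.25); print("body",np.nanpercentile(w[k][:,2],[0,2]).round(3))
E
```

```text
time: 4.35
ee_pos: [0.5518, 0.3026, 0.05]
eef_rot: [-0.526, -0.472, 0.526, -0.472]
ft_force: [0.2, 0.4, -0.3]
width: 0.0244
time: 4.95
ee_pos: [0.5515, 0.3025, 0.0124]
eef_rot: [-0.526, -0.472, 0.527, -0.472]
ft_force: [-0.3, 0.4, 0.7]
width: 0.0305
[0.55178752 0.30267133 0.01289539] [-0.28685732  0.21027468  0.22463006]
finger 359 [[0.465 0.293 0.054]
 [0.534 0.31  0.076]]
body [0.122 0.124]
```

```bash
python3 -m pendant '0 0 0 0 0 0;0 0 0 0 0 0;0 0 0 0 0 0;0 0 0 0 0 0;0 0 0 0 0 0;0 0 0 0 0 0' -1 20
python3 - <<'E'
from h import *
s=r.read_state(); p=s["ee_pos"]; print(p,s["width"],s["ft_force"])
c=np.array([.5600,.1955]); v=p[:2]-c; a0=np.degrees(np.arctan2(v[1],v[0])); print(np.hypot(*v),a0)
print(R.from_quat(s["eef_rot"]).as_matrix().round(3))
# arc of 131 deg from a0, radius 104
T=[]
for da in np.arange(0,134,5.5):
    a=np.radians(a0+da); T.append([*(c+.104*np.array([np.cos(a),np.sin(a)])-(c+.104*np.array([np.cos(np.radians(a0)),np.sin(np.radians(a0))]))),0])
for da,t in zip(np.arange(0,134,5.5),tool(T)): print(da,t)
E
```

```text
time: 5.6
ee_pos: [0.5523, 0.3025, 0.0132]
eef_rot: [0.527, 0.472, -0.526, 0.472]
ft_force: [0.8, -1.0, 1.4]
width: 0.009
[0.55226308 0.30247108 0.01321343] 0.00901897674305918 [ 0.82409212 -0.96811349  1.36503986]
0.10725051491809413 94.13684174033095
[[ 0.001  0.994 -0.108]
 [-0.    -0.108 -0.994]
 [-1.     0.001 -0.   ]]
0.0 [0. 0. 0.]
5.5 [-0.    -0.039  0.009]
11.0 [-0.    -0.077  0.022]
16.5 [-0.    -0.113  0.038]
22.0 [-0.    -0.148  0.058]
27.5 [-0.    -0.181  0.081]
33.0 [-0.    -0.211  0.107]
38.5 [-0.    -0.239  0.135]
44.0 [-0.    -0.263  0.167]
49.5 [-0.    -0.285  0.2  ]
55.0 [-0.    -0.303  0.236]
60.5 [-0.    -0.318  0.273]
66.0 [-0.    -0.33   0.311]
71.5 [-0.    -0.337  0.35 ]
77.0 [-0.    -0.341  0.39 ]
82.5 [-0.    -0.341  0.43 ]
88.0 [-0.    -0.337  0.47 ]
93.5 [-0.    -0.329  0.509]
99.0 [-0.    -0.318  0.547]
104.5 [-0.    -0.303  0.584]
110.0 [-0.    -0.284  0.619]
115.5 [-0.    -0.263  0.653]
121.0 [-0.    -0.238  0.684]
126.5 [-0.    -0.21   0.713]
132.0 [-0.    -0.179  0.739]
```

```bash
python3 -m pendant '0 -0.039 0.009 0 0 0;0 -0.077 0.022 0 0 0;0 -0.113 0.038 0 0 0;0 -0.148 0.058 0 0 0;0 -0.181 0.081 0 0 0;0 -0.211 0.107 0 0 0;0 -0.239 0.135 0 0 0;0 -0.263 0.167 0 0 0'
```

```text
time: 6.4
ee_pos: [0.4814, 0.268, 0.0132]
eef_rot: [0.526, 0.472, -0.526, 0.472]
ft_force: [3.9, 2.5, 3.5]
width: 0.0088
```

```bash
python3 -m pendant '0 -0.022 0.033 0 0 0;0 -0.04 0.069 0 0 0;0 -0.055 0.106 0 0 0;0 -0.067 0.144 0 0 0;0 -0.074 0.183 0 0 0;0 -0.078 0.223 0 0 0;0 -0.078 0.263 0 0 0;0 -0.074 0.303 0 0 0'
```

```text
time: 7.2
ee_pos: [0.4587, 0.1944, 0.0135]
eef_rot: [0.529, 0.471, -0.524, 0.473]
ft_force: [22.9, 6.4, -13.9]
width: 0.0086
```

```bash
python3 -m pendant '0 0.008 0.039 0 0 0;0 0.019 0.077 0 0 0;0 0.034 0.114 0 0 0;0 0.053 0.149 0 0 0;0 0.074 0.183 0 0 0;0 0.099 0.214 0 0 0;0 0.127 0.243 0 0 0;0 0.127 0.243 0 0 0'
python3 - <<'E'
from h import *
s=r.read_state(); print(s["width"],s["ee_pos"],s["joint_positions"].round(2),s["ft_force"])
im,d=vision.camera("scene"); cv2.imwrite("pics/s5.png",cv2.resize(im[150:270,130:290],None,fx=5,fy=5,interpolation=2)); np.save("s5.npy",d);cv2.imwrite("pics/s5raw.png",im)
w=cloud("scene",d); H,S,V=cv2.split(cv2.cvtColor(im,cv2.COLOR_BGR2HSV))
k=((H<8)|(H>172))&(S>120)&(V>50); k[:, :130]=0;k[:150]=0;k[275:]=0; p=w[k]; p=p[~np.isnan(p[:,0])]; p=p[(p[:,2]>.07)&(p[:,2]<.11)&(np.hypot(p[:,0]-.56,p[:,1]-.196)<.11)]
print(len(p), p.mean(0))
E
```

```text
time: 8.0
ee_pos: [0.4862, 0.1369, 0.0143]
eef_rot: [0.532, 0.473, -0.52, 0.472]
ft_force: [29.9, 24.9, -24.1]
width: 0.0065
0.006500782417146876 [0.48618411 0.13694204 0.01427313] [ 0.39  0.35 -0.85  1.94  0.31  0.97 -0.71] [ 29.92594231  24.87265686 -24.07180205]
243 [0.47793063 0.20716395 0.0912983 ]
```

View pics/s5.png

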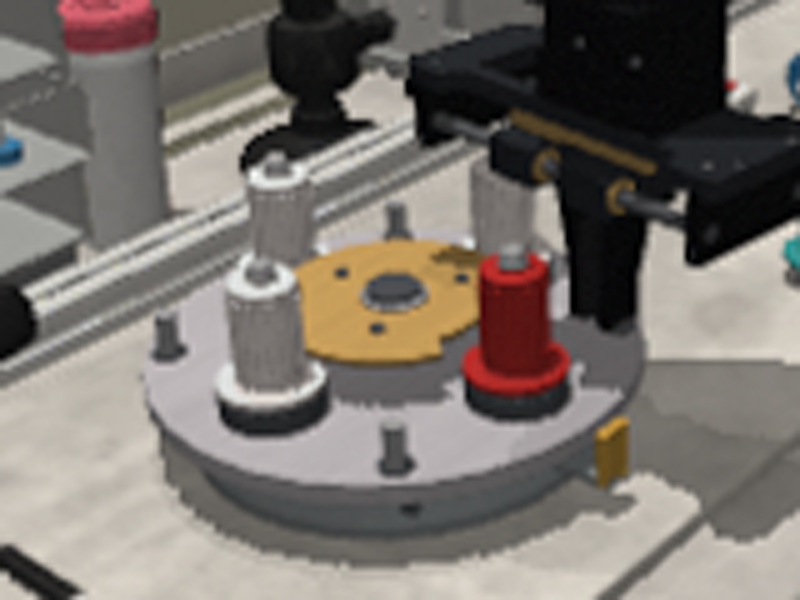

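The scene crop shows the red adapter at (515,330), close to the front and level with the keeper notch at about (445,340). The pointer is at (612,450). The tool force has reached about 40 N because my arc is slightly off, so I'll relieve it and measure.

```bash
python3 -m pendant '0 0.02 -0.02 0 0 0;0 0.02 -0.02 0 0 0;0 0.02 -0.02 0 0 0'
python3 - <<'E'
from h import *
s=r.read_state(); print(s["width"],s["ee_pos"],s["ft_force"])
f=lambda p,z: rayz("scene",[[130+p[0]/5-.4,150+p[1]/5-.4]],z)[0]
c0=f((394,284),.072); nose=f((513,248),.114); ptr=f((613,424),.042); print("axis",c0,"nose",nose,"ptr",ptr)
az=lambda p:np.degrees(np.arctan2(p[1]-c0[1],p[0]-c0[0]))%360
print(az(nose),np.hypot(*(nose-c0)[:2]),az(ptr),np.hypot(*(ptr-c0)[:2]))
E
```

```text
time: 8.35
ee_pos: [0.4872, 0.1388, 0.0137]
eef_rot: [0.528, 0.473, -0.524, 0.472]
ft_force: [9.2, 11.8, -2.2]
width: 0.0006
0.000594208174733185 [0.4872032  0.1388352  0.01367139] [ 9.24862238 11.81199012 -2.23701764]
axis [0.55864276 0.19729545 0.072     ] nose [0.48470451 0.19851179 0.114     ] ptr [0.43574346 0.19340184 0.042     ]
179.05752680741926 0.07394825430806555 181.81459891336024 0.12296096910419967
```

```bash
python3 -m pendant '-0.1 0 0 0 0 0;-0.25 0 0 0 0 0;-0.45 0 0 0 0 0;-0.65 0 0 0 0 0;-0.65 0 0 0 0 0;-0.65 0 0 0 0 0;-0.65 0 0 0 0 0' 0.2
python3 - <<'E'
from h import *
c=cal("wrist"); im,d=vision.camera("wrist"); cv2.imwrite("pics/w6.png",im); s=r.read_state(); print(s["ee_pos"],s["joint_positions"].round(2),s["width"])
w=cloud("wrist",d,c); H,S,V=cv2.split(cv2.cvtColor(im,cv2.COLOR_BGR2HSV))
def st(n,k):
    p=w[k&~np.isnan(w[...,0])]; print(n,len(p),np.median(p,0).round(4),((p.min(0)+p.max(0))/2).round(4))
red=((H<8)|(H>172))&(S>110); near=np.hypot(w[...,0]-.485,w[...,1]-.196)<.035
st("red flange",red&near&(abs(w[...,2]-.059)<.004)); st("red top",red&near&(abs(w[...,2]-.106)<.004)); st("nose",near&(w[...,2]>.110)&(w[...,2]<.12))
st("ptr",(H>12)&(H<38)&(S>110)&(w[...,0]<.45)&(w[...,2]<.05)); st("all red>.1",near&(w[...,2]>.1))
E
```

```text
time: 9.05
ee_pos: [0.4844, 0.1347, 0.1738]
eef_rot: [-0.525, -0.473, 0.527, -0.472]
ft_force: [-0.5, -0.3, -0.6]
width: 0.0475
[0.4844803  0.13476954 0.1737188 ] [ 0.49  0.16 -0.92  1.75  0.13  1.3  -0.57] 0.04921117438940744
red flange 651 [0.4891 0.2034 0.0597] [0.4859 0.1969 0.0597]
red top 695 [0.4866 0.197  0.1066] [0.4866 0.1967 0.106 ]
nose 175 [0.4862 0.1967 0.1142] [0.4862 0.1968 0.1134]
ptr 98 [0.4386 0.1949 0.0422] [0.4377 0.195  0.0372]
all red>.1 8457 [0.4805 0.1656 0.301 ] [0.4798 0.1865 0.2179]
```

View pics/w6.png

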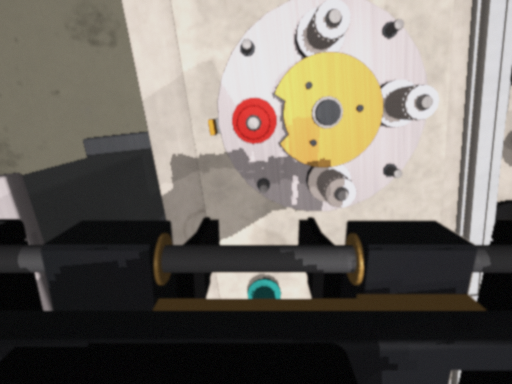

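The wrist view shows the red adapter at (254,122), in line with the pointer (213,127) and the notch (284,120). It measures (0.486, 0.197), about 2–3 mm from the bay's middle. Now I'll grasp it, allowing for the 39 mm TCP offset.

Run:
```python
from h import *
s=r.read_state(); print(s["ee_pos"],tool(np.array([[.4862,.1968,.174],[.4862,.1968,.034]])-s["ee_pos"]),rayz("wrist",[[327,112]],.072))
```

```text
[0.4844803  0.13476954 0.1737188 ] [[-0.001 -0.02  -0.247]
 [ 0.559 -0.018 -0.248]] [[0.56029303 0.19796414 0.072     ]]
```

```bash
python3 -m pendant '0 -0.02 -0.12 0 0 0;0 -0.02 -0.247 0 0 0;0 -0.02 -0.247 0 0 0;0.15 -0.02 -0.247 0 0 0;0.3 -0.02 -0.247 0 0 0;0.45 -0.02 -0.247 0 0 0;0.559 -0.02 -0.247 0 0 0;0.559 -0.02 -0.247 0 0 0' 0.4; python3 -m pendant '0 0 0 0 0 0;0 0 0 0 0 0;0 0 0 0 0 0;0 0 0 0 0 0;0 0 0 0 0 0;0 0 0 0 0 0' -1 30
python3 - <<'E'
from h import *
s=r.read_state(); print(s["width"],s["ee_pos"],s["joint_positions"].round(2),s["ft_force"])
E
```

```text
time: 9.9
ee_pos: [0.484, 0.1956, 0.0313]
eef_rot: [-0.523, -0.474, 0.529, -0.471]
ft_force: [-1.7, -0.0, -0.4]
width: 0.0611
time: 10.5
ee_pos: [0.4879, 0.1976, 0.0363]
eef_rot: [0.527, 0.472, -0.526, 0.472]
ft_force: [-1.4, -0.8, 4.7]
width: 0.0295
0.02954144190280574 [0.48793944 0.19755898 0.03626881] [ 0.29  0.39 -0.89  1.85  0.35  1.06 -0.84] [-1.35979825 -0.76182941  4.72009602]
```

Gripped at 29.5 mm, against a nominal body diameter of 31 mm. Next I'll unscrew it.

```bash
python3 -m pendant '0 0 0 -0.06 0 0;0 0 0 -0.13 0 0;0 0 0 -0.2 0 0;0 0 0 -0.27 0 0;0 0 0 -0.34 0 0;0 0 0 -0.41 0 0;0 0 0 -0.48 0 0;0 0 0 -0.48 0 0' && python3 -m pendant '0 0 0 -0.07 0 0;0 0 0 -0.14 0 0;0 0 0 -0.21 0 0;0 0 0 -0.28 0 0;0 0 0 -0.35 0 0;0 0 0 -0.42 0 0;0 0 0 -0.47 0 0;0 0 0 -0.47 0 0'
python3 - <<'E'
from h import *
s=r.read_state(); print(s["width"],s["ee_pos"],s["joint_positions"].round(2),s["ft_force"],s["torque"],R.from_quat(s["eef_rot"]).as_matrix().round(2))
E
```

```text
time: 11.3
ee_pos: [0.4875, 0.1965, 0.0363]
eef_rot: [0.325, 0.628, -0.326, 0.628]
ft_force: [-4.9, -3.5, 11.4]
width: 0.0294
time: 12.1
ee_pos: [0.4874, 0.1968, 0.0363]
eef_rot: [0.088, 0.702, -0.089, 0.701]
ft_force: [-4.5, -3.8, 11.3]
width: 0.0295
0.029487232002106106 [0.48743671 0.19675261 0.03625563] [ 0.48  0.53 -1.16  1.84  0.53  1.13  0.45] [-4.45774876 -3.84507377 11.33568052] [-0.91009544  0.96838231 -0.02570098] [[-0.    0.25  0.97]
 [-0.    0.97 -0.25]
 [-1.   -0.   -0.  ]]
```

```bash
python3 -m pendant '-0.02 0 0 0 0 0;-0.04 0 0 0 0 0;-0.06 0 0 0 0 0;-0.08 0 0 0 0 0;-0.1 0 0 0 0 0;-0.1 0 0 0 0 0'
```

```text
time: 12.7
ee_pos: [0.4881, 0.1976, 0.0615]
eef_rot: [0.09, 0.701, -0.089, 0.702]
ft_force: [0.3, -0.8, -2.0]
width: 0.0295
```

```bash
python3 -m pendant '-0.1 0 0 0 0 0;-0.2 0 0 0 0 0;-0.3 0 0 0 0 0;-0.3 -0.15 0.03 0 0 0;-0.3 -0.3 0.06 0 0 0;-0.3 -0.45 0.09 0 0 0;-0.3 -0.6 0.12 0 0 0;-0.3 -0.7 0.15 0 0 0' && python3 -m pendant '0 -0.15 0.03 0 0 0;0 -0.3 0.06 0 0 0;0 -0.45 0.09 0 0 0;0 -0.6 0.12 0 0 0;0 -0.7 0.14 0 0 0;0 -0.72 0.145 0 0 0;0 -0.72 0.145 0 0 0;0 -0.72 0.145 0 0 0'
python3 - <<'E'
from h import *
im,d=vision.camera("scene"); s=r.read_state(); print(s["width"],s["ee_pos"],s["ft_force"],tool(np.array([.471,-.1637,s["ee_pos"][2]])-s["ee_pos"]))
cv2.imwrite("pics/s8.png",cv2.resize(im[110:270,130:370],None,fx=3.3,fy=3.3,interpolation=2))
w=cloud("scene",d); H,S,V=cv2.split(cv2.cvtColor(im,cv2.COLOR_BGR2HSV))
k=((H<8)|(H>172))&(S>110)&(np.hypot(w[...,0]-.471,w[...,1]+.16)<.05); print("red zmin",k.sum(),np.nanpercentile(w[k],[1,50,99],axis=0).round(3))
b=(H>95)&(H<118)&(S>110)&(abs(w[...,0]-.47)<.1)&(abs(w[...,1]+.2)<.12); print("tray",np.nanpercentile(w[b],[.5,99.5],axis=0).round(3))
E
```

```text
time: 13.5
ee_pos: [0.4795, 0.0156, 0.1355]
eef_rot: [0.09, 0.701, -0.091, 0.701]
ft_force: [0.5, 0.3, -1.1]
width: 0.0296
time: 14.3
ee_pos: [0.47, -0.1633, 0.1358]
eef_rot: [0.089, 0.701, -0.089, 0.702]
ft_force: [0.1, 0.3, -0.8]
width: 0.0293
0.028970741285952676 [ 0.47006094 -0.16315128  0.13583104] [-1.05830645 -0.03667826 -0.87593645] [[ 0.    -0.001  0.004]]
red zmin 199 [[ 0.448 -0.176  0.154]
 [ 0.46  -0.153  0.175]
 [ 0.49  -0.139  0.209]]
tray [[ 0.377 -0.288 -0.092]
 [ 0.548 -0.089  0.297]]
```

View pics/s8.png

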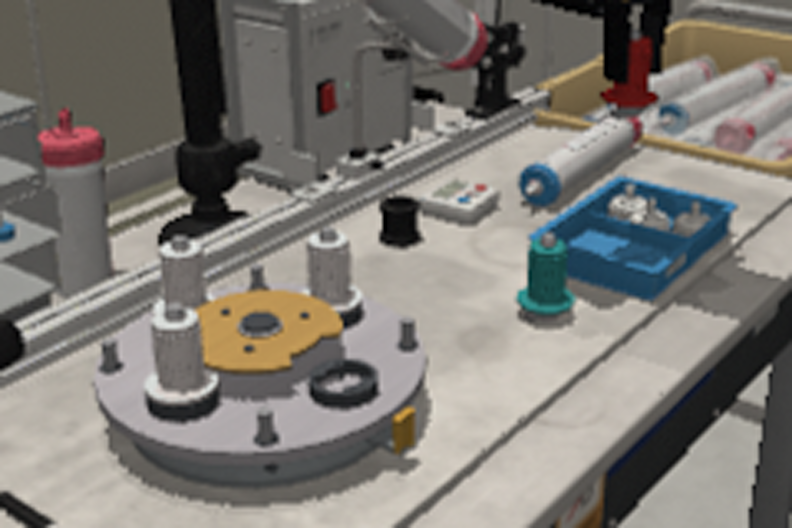

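The scene shows the red adapter held at (632,80) in the crop, above and behind the tray's empty bay in the picture. Its seat at (343,383) is empty, and the three white adapters are still in place. I'll lower it now.

```bash
python3 -m pendant '0.1 0 0 0 0 0;0.2 0 0 0 0 0;0.3 0 0 0 0 0;0.4 0 0 0 0 0;0.46 0 0 0 0 0;0.49 0 0 0 0 0;0.51 0 0 0 0 0;0.51 0 0 0 0 0' && python3 -m pendant '0.01 0 0 0 0 0;0.02 0 0 0 0 0;0.028 0 0 0 0 0;0.036 0 0 0 0 0;0.036 0 0 0 0 0'
```

```text
time: 15.15
ee_pos: [0.4702, -0.1645, 0.0085]
eef_rot: [0.089, 0.701, -0.089, 0.702]
ft_force: [0.2, -0.2, -0.4]
width: 0.0294
time: 15.65
ee_pos: [0.4697, -0.1647, -0.0009]
eef_rot: [0.09, 0.701, -0.09, 0.701]
ft_force: [0.2, -0.2, -0.5]
width: 0.0296
```

```bash
python3 -m pendant '0.004 0 0 0 0 0;0.008 0 0 0 0 0;0.008 0 0 0 0 0;0.008 0 0 0 0 0'
```

```text
time: 16.05
ee_pos: [0.47, -0.1647, -0.0027]
eef_rot: [0.089, 0.701, -0.09, 0.701]
ft_force: [0.7, 0.7, 0.8]
width: 0.0296
```

```bash
python3 -m pendant '0 0 0 0 0 0;0 0 0 0 0 0;0 0 0 0 0 0;0 0 0 0 0 0' 0.05 && python3 -m pendant '-0.08 0 0 0 0 0;-0.2 0 0 0 0 0;-0.35 0 0 0 0 0;-0.55 0 0 0 0 0;-0.7 0 0 0 0 0;-0.7 0 0 0 0 0;-0.7 0 0 0 0 0;-0.7 0 0 0 0 0'
python3 - <<'E'
from h import *
im,d=vision.camera("scene"); s=r.read_state(); print(s["ee_pos"],s["ft_force"],s["width"])
cv2.imwrite("pics/s9.png",cv2.resize(im[110:270,130:370],None,fx=3.3,fy=3.3,interpolation=2))
w=cloud("scene",d); H,S,V=cv2.split(cv2.cvtColor(im,cv2.COLOR_BGR2HSV))
k=((H<8)|(H>172))&(S>110)&(np.hypot(w[...,0]-.471,w[...,1]+.16)<.06); print("red",k.sum(),np.nanpercentile(w[k],[1,50,99],axis=0).round(3))
c=cal("wrist"); im,d=vision.camera("wrist"); cv2.imwrite("pics/w9.png",im); w=cloud("wrist",d,c)
H,S,V=cv2.split(cv2.cvtColor(im,cv2.COLOR_BGR2HSV)); red=((H<8)|(H>172))&(S>110)&(np.hypot(w[...,0]-.471,w[...,1]+.16)<.06)
for a,b in((.015,.024),(.06,.072)):
    k=red&(w[...,2]>a)&(w[...,2]<b); print("wrist red",k.sum(),np.nanmedian(w[k],0).round(4) if k.any() else "")
E
```

```text
time: 16.45
ee_pos: [0.4699, -0.1647, -0.0028]
eef_rot: [0.089, 0.701, -0.089, 0.701]
ft_force: [-0.4, -0.9, 0.1]
width: 0.0449
time: 17.25
ee_pos: [0.4692, -0.1647, 0.1713]
eef_rot: [0.09, 0.702, -0.09, 0.701]
ft_force: [-0.3, -0.1, 0.5]
width: 0.0458
[ 0.4691146  -0.16457195  0.17115865] [-0.53773705  0.50451498 -0.88003576] 0.04548590009522635
red 212 [[ 0.448 -0.179  0.017]
 [ 0.463 -0.154  0.039]
 [ 0.487 -0.144  0.067]]
wrist red 418 [ 0.4594 -0.1605  0.0208]
wrist red 452 [ 0.4676 -0.1641  0.0676]
```

View pics/s9.png

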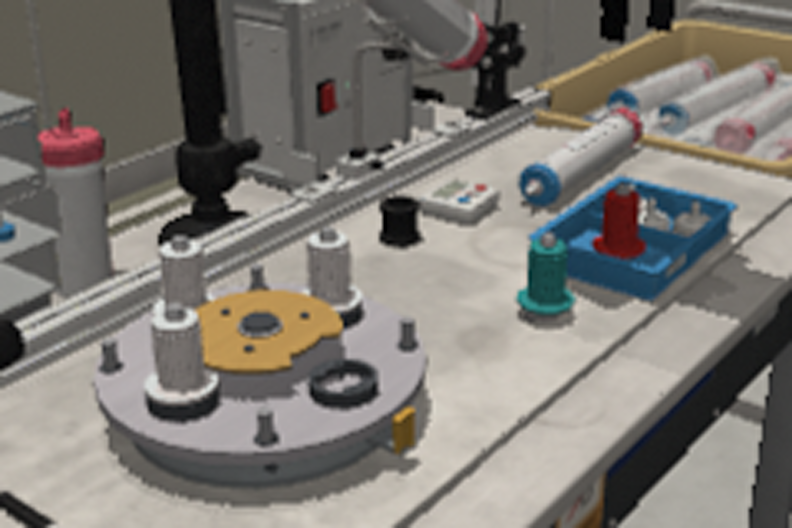

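The red adapter stands upright in the empty compartment at (622,222) in the crop. The body top is at z = 0.067, as expected for the tray floor. The three white adapters are seated, the surroundings are unmoved, and the gripper is clear. I'm handing the job in.

```bash
python3 -c "
from bench import close_job; print(close_job())"
```

```text
the job is handed in; nothing more can be done
None
```

The red adapter is standing upright in the empty compartment of the blue tray, and I have handed the job in. I turned the turret about 130° by its left peg, gripped and unscrewed the adapter 82° anticlockwise, then lifted it out and set it down.

**Last checks**
- **In the tray:** the adapter's body top is at (0.468, -0.164) and z = 0.067. That is about 3 mm from the compartment's centre and at the right height for the tray floor.
- **Surroundings:** the three white adapters are seated, and nothing around looks shifted in the last picture. I did not re-measure the tray or the bystanders.
- **Robot:** it is clear of everything, and the job took about 17 s of the 69 s.

**What disagreed or went wrong**
- **Reported tool height:** the reported TCP lay about 39 mm beyond the real fingertips. The first grasp at the peg closed on nothing. I measured the offset from the depth images and allowed for it from then on.
- **Turret push:** my arc was slightly off, so the tool force rose to about 45 N near the end, and the fingers slipped off the peg. This was at the fingers and stayed well below the 120 N wrist limit. The adapter still stopped within about 4 mm of the front bay's middle, against a limit of 10 mm.

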